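# Knock the spent cartridge out of the bank and click the fresh one home

## Robot

A 6-joint arm with a two-finger parallel gripper is mounted at the origin on a cart in front of the work surface, level with it; the furniture and walls round the work are solid. World frame = base frame: x ahead of the robot, y to its left, z up, the work surface at z = 0. Lengths are in m, angles in degrees, forces in N, time in s.
With the tool pointing down it reaches from about 0.35 to 0.8 m from the base axis. Payload 7.3 kg.
Tool frame: the origin (TCP) lies midway between the tips of the shut fingers; the grasp point (between the pads) lies 19 mm behind it; z points along the fingers, y is the line along which they close (so a half turn about z gives the same grasp; the last joint's range is limited). The gripper opens to 85 mm and grips with 20 to 120 N. Pads are 22 mm wide; open, the fingers measure 114 mm over their backs; the gripper's body (76 mm by 85 mm) begins 54 mm behind the grasp point. The pads swing forward as they close: fully open they stand 13 mm farther back than shut.
Start: joints at [61.593, 19.595, 87.324, -0, 73.075, -8.365], TCP at [0.18, 0.493, 0.231] pointing down, gripper open.
Joint ranges: [-145.02, 145.02], [-44.19, 115.74], [2.07, 154.8], [-57.11, 237.11], [16.16, 152.29], [-177.93, 177.93]. Speed limits (degrees/s): [147.25, 147.25, 180, 180, 180, 180].

## Interface

Orientations are given as a 3x3 rotation matrix whose columns are the frame's x, y, z axes.
In Python, from plant import manip, cams, hand_in gives the robot as it stands. The module is installed in compiled form; this text tells all that it offers.
- The arm moves only by the tool servo_tool, never from a script. Its argument "commands" is text: rows parted by semicolons, each of 7 numbers parted by spaces: the shift along the tool's x, y, z in cm, then the turn, a rotation vector about the tool's x, y, z in rad, then the gripper command: -1 is shut, 1 is fully open, values between are in proportion. A call has exactly 10 rows; each row shifts and turns the commanded pose from where the row before left it, along the tool's axes as they then stand; what a row does not reach is not made up. A row lasts 1/12 s, in which the tool goes at most 41.7 mm and 7.16 degrees, less where a joint would pass 70% of its speed; a pose out of reach is approached as far as the arm can. A call is refused whole if a number of a shift passes 4.17 or a number of a turn 0.125, either way. A call with a gripper value outside its range is refused whole. The fingers move at their own pace and stop on an object; "grip_force" is the grip in N (left out, the last holds). Time passes only in rows, so rows that do not move let the fingers close, or fill a call up. It gives the time, the measured TCP pose, the force, the opening and the grip force at its end, in the units of the state.
- manip.get_state(): the state, without advancing time (a new reading comes with each control period).
- cams.grab_frame(name): name is "scene" or "top" or "wrist"; returns a dict with "frame" (420x560x3 uint8, red, green, blue), "vertical_fov" (degrees; the focal length in pixels is half the picture's height over the tangent of half this angle, whatever the lens; pixels are square), "cx", "cy" (the principal point, pixels), "k1" (the pictures are not rectified: a ray, as slopes to the right and down, at radius r is drawn at 1 + k1 r^2 times it, then the intrinsics apply), "R" (3x3) and "t" (3): a world point X has camera coordinates R X + t. Camera axes: x right, y down, z forward; pixel columns grow to the right and rows downward; lengths in m; the calibration is good to about 2 mm. A picture is of the moment at which its call begins. There is no depth.
- hand_in(): hands the job in; it is judged then, once.
The state is a dict: "clock": time; "joint_positions": joint angles; "qvel": joint speeds; "effort": joint torques, N m; "tool_pos": TCP position; "tool_rot": TCP orientation; "contact_force": force on the tool from outside, world axes, zero at the start; "moment": the same for the moment, N m; "opening": finger opening in m; "finger_force": force on a finger pad.
Only numpy, scipy, OpenCV 4.12 (cv2) and the standard library are available. Lean on these libraries where they do the work, as an engineer would, in place of code of your own. Each camera call takes 0.05 s, during which the arm holds its last target. There are 200 camera calls.

## Task

Take the yellow double-ended tool and, with its pin put in through the access hole from behind, push the spent red cartridge right out of its pocket so that it stands on the ledge in front; then, with the tool's black disc, press the green cartridge beside it home until it clicks in fully. Finally stand the tool upright on the table clear of the bank. Touch the cartridges only with the tool, leave the blue cartridge seated, and leave the tube and the three vials standing where they are.

Things in the scene. Friction and masses are not known exactly. Their poses are not given: they have to be found in the camera images.
- bank: Grey cartridge bank with a clear roof, bolted to the table. Origin on the table under the middle of the pocket block, z up; +y is its front. Three pockets along its y lie side by side, centred at x = -46, 0, +46 mm. Block: 156 mm (x) by 43 mm (y), 56 mm tall, mouths at y = +21.5 mm, rear face at y = -21.5 mm. Base: x -88 to +88 mm, 12 mm thick; it forms the pocket floors and the ledge.
- middle_hole (a point): Centre of the middle pocket's round access hole, on the bank's rear (-y) face, 30 mm above the table; axes as the bank's. Each pocket has such a hole on its axis (at x = -46, 0, +46 mm), 16 mm in diameter, through the 6 mm rear wall. Pockets are 37 mm deep inside the wall. A spring ball in the wall snaps into a cartridge's groove: sliding a cartridge in or out takes 4 to 12 N.
- middle_mouth (a point): Middle of the lower edge of the middle pocket's mouth, on the bank's front (+y) face, 12 mm above the table; axes as the bank's. Each mouth is 31.5 mm wide and 37.5 mm high. The ledge runs level with the pocket floors from here 48 mm out to +y, across all three mouths.
- red: Spent cartridge, red with a white rear part, stuck home in one of the two outer pockets (either). 30 mm wide (its x), 38 mm long (its y, toward the mouth), 36 mm tall, 60 g; origin at the centre of its underside. Home is y = +3.5 mm in the bank's frame, its front face 1 mm proud of the mouth. It is wholly out of its pocket beyond y = 40.5 mm; push a few mm further.
- green: Fresh cartridge, green with a white rear part, in the middle pocket, at the start 10 to 15 mm further out than home. 30 mm wide (its x), 38 mm long (its y, toward the mouth), 36 mm tall, 60 g; origin at the centre of its underside. It clicks, and stops against the rear wall, at y = +3.5 mm in the bank's frame, its front face then 1 mm proud of the mouth.
- blue: Blue cartridge with a white rear part, seated home in the other outer pocket; to be left so. 30 mm wide (its x), 38 mm long (its y, toward the mouth), 36 mm tall, 60 g; origin at the centre of its underside. 
- tool_grip (a point): Double-ended tool (160 g) standing right of the bank; point in its yellow upright grip, 60 mm above the foot's underside; z up. Grip: 20 mm (its x) by 30 mm (y), from 12 to 87 mm up; grasp across x. Dark foot 34 (x) by 44 mm, 12 mm thick. Pin points to its +y, disc to -y, both 30 mm up: with the foot on the table, level with holes and cartridge middles. Starts within 1 rad of the bank's yaw.
- tool_pin (a point): Tip of the tool's steel pin, 8 mm in diameter: 80 mm to +y of the grip's middle, 30 mm above the foot's underside.
- tool_disc (a point): Centre of the flat face of the tool's black rubber disc, 24 mm in diameter, on an 8 mm rod: 80 mm to -y of the grip's middle, 30 mm above the foot's underside.
- tube_centre (a point): Bystander: transparent screw-cap tube with a green cap, 19 mm in diameter, 82 mm tall, standing loose behind the bank; this point is half-way up.
- blue_vial_centre (a point): Bystander: small vial with a blue cap, 17 mm in diameter, 34 mm tall, standing loose in front of the bank; this point is half-way up.
- white_vial_centre (a point): Bystander: small vial with a white cap, 17 mm in diameter, 34 mm tall, standing loose in front of the bank; this point is half-way up.
- yellow_vial_centre (a point): Bystander: small vial with a yellow cap, 17 mm in diameter, 34 mm tall, standing loose further out in front of the bank, roughly on the middle pocket's axis; this point is half-way up.

How it is judged (in metres and radians):
On the way, in this order (a step that is already met when the one before it is completed fails the run):
1. the red cartridge is wholly out of its pocket, on the ledge (y of red in the frame of bank between 0.0425 and 0.068 m and x of red in the frame of bank between -0.078 and 0.078 m and z of red in the frame of bank between 0.008 and 0.017 m and angle between red's own z axis and vertical below 0.2 rad), for 0.2 s.
2. the green cartridge is fully home (y of green in the frame of bank between 0.0005 and 0.0058 m), for 0.2 s.
At the end, for the whole second after the job is handed in: Red stands upright on the ledge, at least 2 mm clear of the mouth; green is home within 2.3 mm; blue moved under 3 mm; the tool stands upright on the table, its grip over 110 mm from the middle of the pocket block; cartridges at rest (all of step 1 and all of step 2 and distance of blue from where it was at the start of the episode below 0.003 m and height (world z) of tool_grip between 0.055 and 0.066 m and angle between tool_grip's own z axis and vertical below 0.15 rad and horizontal distance between tool_grip and bank above 0.11 m and linear speed of each of red, green below 0.01 m/s); the robot touches nothing.
It fails at once if the fingers touch a cartridge (contact force between the fingers and red above 0.5 N or contact force between the fingers and green above 0.5 N or contact force between the fingers and blue above 0.5 N).
It fails at once if the blue cartridge is shifted by more than 5 mm (distance of blue from where it was at the start of the episode above 0.005 m).
It fails at once if the tube is knocked over or shifted by more than 20 mm (distance of tube_centre from where it was at the start of the episode above 0.02 m or angle between tube_centre's own z axis and vertical above 0.4 rad).
It fails at once if a vial is knocked over or shifted by more than 20 mm (distance of any of blue_vial_centre, white_vial_centre, yellow_vial_centre from where it was at the start of the episode above 0.02 m or angle between any of blue_vial_centre, white_vial_centre, yellow_vial_centre's own z axis and vertical above 0.4 rad).
It also fails if it takes over 51 s, if anything falls off the work surface, if the arm or the gripper's body presses on something with over 40 N, if the wrist force passes 120 N, or if a joint passes its speed limit or range.

## Working session

There is one attempt and no reset: what is moved stays moved. The work goes in short steps, Python scripts to look and compute and a tool call to move; the robot and the scene stay as the last step left them, time stands still between calls to the robot, and variables do not carry over. Pictures are saved under pics/ and viewed, at most 10 in all, crops included, and the job is handed in when it is done.

Besides the shell and the picture viewer there is one more tool, called after "Call:" as name(argument=value, ...) on one line, values as JSON. servo_tool: Moves the arm, as the interface text tells. Its arguments: {"type":"object","properties":{"commands":{"type":"string"},"grip_force":{"type":"number"}},"required":["commands"]}

```bash
mkdir -p pics
cat > h.py <<'E'
import numpy as np, cv2
from plant import manip, cams, hand_in
def grab(n,f):
    g=cams.grab_frame(n); cv2.imwrite('pics/'+f,cv2.cvtColor(g['frame'],cv2.COLOR_RGB2BGR))
    np.savez('pics/'+f+'.npz',**{k:v for k,v in g.items()}); return g
def K(g):
    f=g['frame'].shape[0]/2/np.tan(np.radians(g['vertical_fov'])/2); return f
def ray(g,u,v):
    f=K(g); d=np.array([(u-g['cx'])/f,(v-g['cy'])/f]); s=d.copy()
    for _ in range(30): s=d/(1+g['k1']*(s@s))
    R=np.array(g['R']);t=np.array(g['t']); return -R.T@t, R.T@np.array([s[0],s[1],1])
def at(g,u,v,z):
    c,d=ray(g,u,v); return c+d*(z-c[2])/d[2]
def proj(g,X):
    p=np.array(g['R'])@np.array(X)+np.array(g['t']); s=p[:2]/p[2]; s=s*(1+g['k1']*(s@s)); f=K(g)
    return np.array([g['cx']+f*s[0],g['cy']+f*s[1]])
E
python3 - <<'E'
from h import *
a=grab('scene','s1.png');b=grab('top','t1.png')
for g in(a,b): print(-np.array(g['R']).T@np.array(g['t']),g['vertical_fov'],g['k1'])
print(manip.get_state())
E
```

```text
[-0.08563884 -0.62122124  0.93927199] 43.34198292788857 -0.18702332496448515
[ 0.37666478 -0.02847142  0.93104108] 57.37048436907188 -0.01250851054668829
{'clock': 0.1, 'joint_positions': array([ 6.15932826e+01,  1.96322015e+01,  8.73715388e+01, -5.44722740e-04,
        7.30744737e+01, -8.36898436e+00]), 'qvel': array([ 0.07587825, -0.05471798, -0.23813495, -0.09246655,  0.04902513,
       -0.0545406 ]), 'effort': array([ 2.15648470e-03, -4.34447515e+01, -2.46490324e+01, -3.84367013e-05,
        4.78907546e-03,  2.45515514e-05]), 'tool_pos': array([0.17972954, 0.49289991, 0.23069898]), 'tool_rot': array([[-9.39468064e-01,  3.42635879e-01, -6.41411011e-04],
       [ 3.42636427e-01,  9.39467310e-01, -1.20505142e-03],
       [ 1.89690826e-04, -1.35187810e-03, -9.99999068e-01]]), 'contact_force': array([ 0.40626748,  0.3354817 , -0.34962435]), 'moment': array([0.02144116, 0.00202085, 0.01907447]), 'finger_force': 0.0, 'opening': 0.08530401095676303}
```

View pics/t1.png

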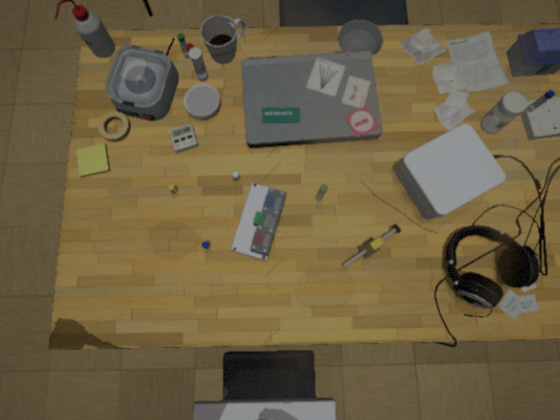

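View pics/s1.png

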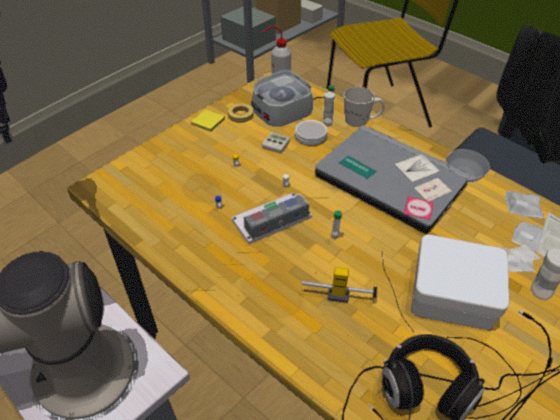

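The top view shows the bank near (260,220) with its front ledge to the left. Red is in the pocket nearest the robot, green is in the middle, and blue is far. The tool is at (375,245), with its pin to the left and its disc to the right. I'll enlarge the view to pick points.

Run:
```python
from h import *
im=cv2.imread('pics/t1.png')
c=im[165:275,160:300]; d=im[165:275,300:410]
cv2.imwrite('pics/c1.png',cv2.convertScaleAbs(cv2.resize(c,(0,0),fx=5.4,fy=5.4,interpolation=cv2.INTER_CUBIC),alpha=1.6))
cv2.imwrite('pics/c2.png',cv2.convertScaleAbs(cv2.resize(d,(0,0),fx=5.4,fy=5.4,interpolation=cv2.INTER_CUBIC),alpha=1.6))
```

```text
(no output)
```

View pics/c1.png

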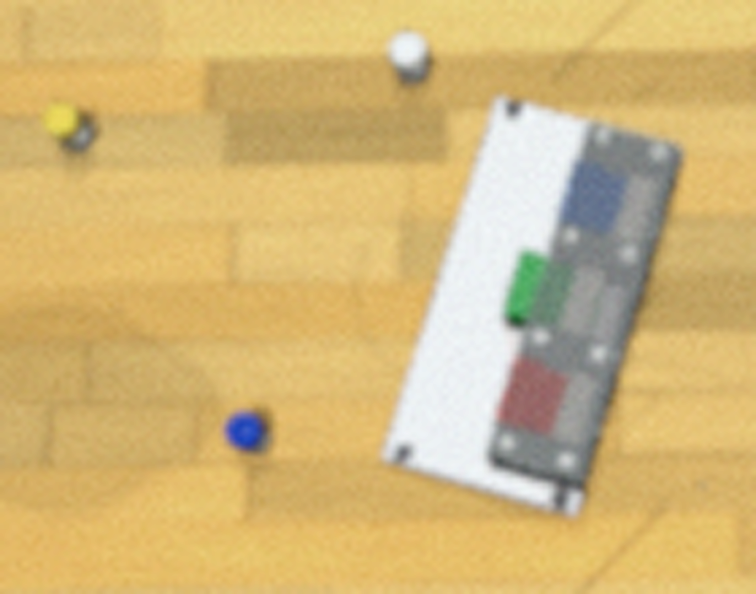

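View pics/c2.png

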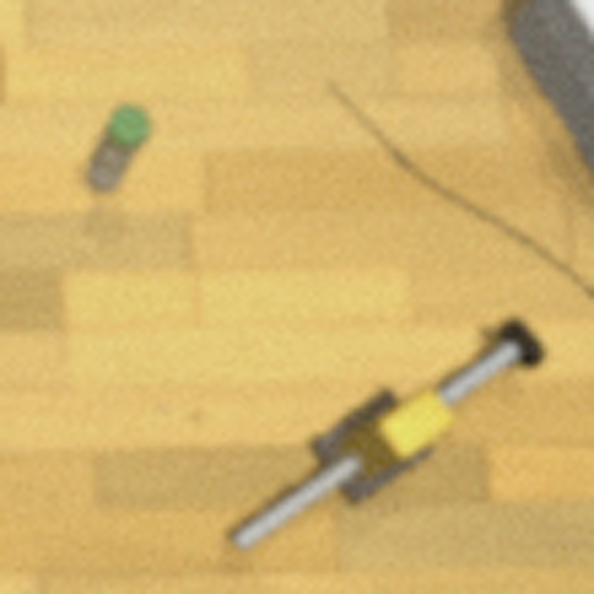

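Run:
```python
from h import *
from scipy.optimize import least_squares
g=np.load('pics/t1.png.npz')
P=lambda X,Y,o: ((X+.5)/5.4-.5+o,(Y+.5)/5.4-.5+165)
# bank
L=[((590,122),(78,21.5,56)),((683,148),(78,-21.5,56)),((580,488),(-78,-21.5,56)),((490,460),(-78,21.5,56)),((499,97),(88,69.5,12)),((385,460),(-88,69.5,12)),((578,518),(-88,-21.5,12))]
def X(p,q):
    c,s=np.cos(p[2]),np.sin(p[2]);return [p[0]+(c*q[0]-s*q[1])/1e3,p[1]+(s*q[0]+c*q[1])/1e3,q[2]/1e3]
r=lambda p:np.concatenate([proj(g,X(p,q))-P(*uv,160) for uv,q in L])
s=least_squares(r,[.35,0,0]);print('bank',s.x,np.degrees(s.x[2]));print(s.fun.round(1))
M=[((238,540),(0,80,32)),((515,343),(0,-80,32)),((417,425),(0,0,87))]
r=lambda p:np.concatenate([proj(g,X(p,q))-P(*uv,300) for uv,q in M])
t=least_squares(r,[.3,-.2,.5]);print('tool',t.x,np.degrees(t.x[2]),t.fun.round(1))
for n,uv,o,z in [('tube',(128,126),300,.082),('blue',(246,430),160,.034),('white',(408,50),160,.034),('yel',(62,120),160,.034)]:
    w=at(g,*P(*uv,o),z); d=w[:2]-s.x[:2]; c,q=np.cos(s.x[2]),np.sin(s.x[2]); print(n,w,'bankframe',c*d[0]+q*d[1],-q*d[0]+c*d[1])
# cable etc
c,q=np.cos(s.x[2]),np.sin(s.x[2]); w=at(g,*P(333,85,300),0)[:2];print('cable',w)
for n,uv in [('greenfront',(520,290)),('redfront',(512,392))]:
    d=at(g,*P(*uv,160),.048)[:2]-s.x[:2]; print(n,c*d[0]+q*d[1],-q*d[0]+c*d[1])
```

```text
bank [ 0.55329494 -0.01670976 -0.3051347 ] -17.482930279582945
[ 0.2 -0.5  0.4 -0.4  0.6 -0.  -0.8 -0.2 -0.   0.2 -0.5  0.4  0.1  0.4]
tool [ 0.49070239 -0.25478292  0.58313558] 33.41120763581358 [-0.9  1.1  1.7 -0.8 -0.8 -0.3]
tube [ 0.62105214 -0.1446539   0.082     ] bankframe 0.10306444669696185 -0.10167821868613254
blue [0.5028139  0.13306802 0.034     ] bankframe -0.09314563885626648 0.1276934188526718
white [0.67495978 0.06305353 0.034     ] bankframe 0.09208208988225675 0.11262949975491866
yel [0.64501948 0.21901238 0.034     ] bankframe 0.016671422874583175 0.25238934623963205
cable [ 0.66277068 -0.25303711]
greenfront -0.0025377229876347865 0.02984765296886386
redfront -0.04636177232460775 0.02006209798637991
```

Call:
servo_tool(commands="-2.5 -2.7 0 0 0 0 1;-2.5 -2.7 0 0 0 0 1;-2.5 -2.7 0 0 0 0 1;-2.5 -2.7 0 0 0 0 1;-2.5 -2.7 0 0 0 0 1;-2.5 -2.7 0 0 0 0 1;-2.5 -2.7 0 0 0 0 1;-2.5 -2.7 0 0 0 0 1;-2.5 -2.7 0 0 0 0 1;-2.5 -2.7 0 0 0 0 1", grip_force=60)

```text
clock: 0.93
tool_pos: [0.3223, 0.1522, 0.2313]
tool_rot: [[-0.94, 0.342, 0.0], [0.342, 0.94, 0.0], [-0.0, 0.0, -1.0]]
contact_force: [1.3, 1.2, 0.0]
opening: 0.0856
finger_force: 0.0
```

Call:
servo_tool(commands="-2.5 -2.7 0 0 0 0 1;-2.5 -2.7 0 0 0 0 1;-2.5 -2.7 0 0 0 0 1;-2.5 -2.7 0 0 0 0 1;-2.5 -2.7 0 0 0 0 1;-2.5 -2.7 0 0 0 0 1;-2.5 -2.7 0 0 0 0 1;-2.5 -2.7 0 0 0 0 1;-2.5 -2.7 0 0 0 0 1;-2.5 -2.7 0 0 0 0 1")

```text
clock: 1.77
tool_pos: [0.4647, -0.1872, 0.2309]
tool_rot: [[-0.939, 0.343, -0.001], [0.343, 0.939, 0.001], [0.001, 0.0, -1.0]]
contact_force: [0.2, -0.0, 0.5]
opening: 0.0854
finger_force: 0.0
```

Call:
servo_tool(commands="-2.4 -2.8 0 0 0 0 1;-2.4 -2.8 0 0 0 0 1;0 0 0 0 0 0.107 1;0 0 0 0 0 0.107 1;0 0 0 0 0 0.107 1;0 0 0 0 0 0.107 1;0 0 0 0 0 0.107 1;0 0 0 0 0 0.107 1;0 0 0 0 0 0 1;0 0 0 0 0 0 1")

```text
clock: 2.6
tool_pos: [0.4903, -0.2544, 0.2309]
tool_rot: [[-0.55, 0.835, -0.001], [0.835, 0.55, 0.001], [0.001, -0.0, -1.0]]
contact_force: [-0.1, 0.5, -0.0]
opening: 0.0851
finger_force: 0.0
```

Run:
```python
from h import *
g=grab('wrist','w1.png'); s=manip.get_state(); print(s['clock'],s['tool_pos'],s['tool_rot'].round(3),s['joint_positions'].round(1),g['vertical_fov'])
for p in [(.4907,-.2548,.087)]: print(proj(g,p))
```

```text
2.65 [ 0.49036086 -0.25438772  0.23103297] [[-0.55   0.835 -0.   ]
 [ 0.835  0.55   0.   ]
 [ 0.001 -0.    -1.   ]] [-35.4  22.5  82.9   0.   74.6 -68.7] 68.91681650008674
[281.47039723 199.39465598]
```

View pics/w1.png

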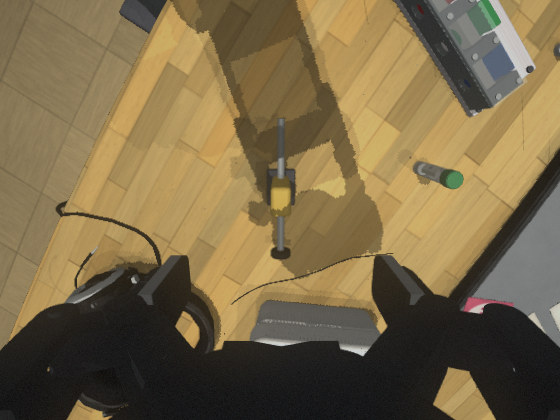

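The wrist view shows the tool upright in the picture, with the pin tip at (282,119), the disc at (281,253) and the grip top near (281,197). That is where the estimate predicted. I'll refine and check.

Run:
```python
from h import *
g=np.load('pics/w1.png.npz')
a=at(g,282,119,.034);b=at(g,281,254,.034);print(a,b,(a+b)/2,np.linalg.norm(a-b),np.degrees(np.arctan2(*(a-b)[[1,0]]))-90)
im=g['frame'].astype(int);m=(im[...,0]>120)&(im[...,2]<90)&(im[...,0]-im[...,2]>100)
m[:160]=0;m[215:]=0;m[:,:262]=0;m[:,300:]=0
v,u=np.nonzero(m);print(len(u),u.min(),u.max(),v.min(),v.max());print(at(g,(u.min()+u.max())/2,197,.087))
```

```text
[ 0.44934299 -0.19080662  0.034     ] [ 0.53400783 -0.32131375  0.034     ] [ 0.49167541 -0.25606019  0.034     ] 0.1555642899877193 32.97297687926668
319 272 288 189 209
[ 0.48822033 -0.25360576  0.087     ]
```

Call:
servo_tool(commands="-0.1 0 3 0 0 0 1;0 0 3 0 0 0 1;0 0 3 0 0 0 1;0 0 3 0 0 0 1;0 0 3 0 0 0 1;0 0 3 0 0 0 1;0 0 1.5 0 0 0 1;0 0 0 0 0 0 1;0 0 0 0 0 0 -1;0 0 0 0 0 0 -1", grip_force=80)

```text
clock: 3.48
tool_pos: [0.4918, -0.2558, 0.0375]
tool_rot: [[-0.548, 0.836, 0.002], [0.836, 0.548, -0.001], [-0.002, 0.001, -1.0]]
contact_force: [0.3, 0.0, 0.1]
opening: 0.0638
finger_force: 0.0
```

Call:
servo_tool(commands="0 0 0 0 0 0 -1;0 0 0 0 0 0 -1;0 0 0 0 0 0 -1;0 0 0 0 0 0 -1;0 0 0 0 0 0 -1;0 0 0 0 0 0 -1;0 0 0 0 0 0 -1;0 0 0 0 0 0 -1;0 0 0 0 0 0 -1;0 0 0 0 0 0 -1")

```text
clock: 4.32
tool_pos: [0.4915, -0.2556, 0.0373]
tool_rot: [[-0.547, 0.837, 0.002], [0.837, 0.547, -0.001], [-0.002, 0.001, -1.0]]
contact_force: [-0.5, 1.3, 6.8]
opening: 0.0194
finger_force: 78.1
```

Call:
servo_tool(commands="0 0 -1.5 0 0 0 -1;0 0 -1.5 0 0 0 -1;2.6 1.3 0 0 0 0 -1;2.6 1.3 0 0 0 0 -1;2.6 1.3 0 0 0 0 -1;2.6 1.3 0 0 0 0 -1;2.5 1.2 0 0 0 0 -1;0 0 0 0 0 0.11 -1;0 0 0 0 0 0.11 -1;0 0 0 0 0 0.11 -1")

```text
clock: 5.15
tool_pos: [0.4739, -0.1116, 0.0663]
tool_rot: [[-0.243, 0.97, -0.0], [0.97, 0.243, 0.0], [0.0, -0.0, -1.0]]
contact_force: [-0.8, 0.2, -2.1]
opening: 0.0196
finger_force: 78.4
```

Call:
servo_tool(commands="0 0 0 0 0 0.11 -1;0 0 0 0 0 0.11 -1;0 0 0 0 0 0.11 -1;0 0 0 0 0 0.11 -1;0 0 0 0 0 0.114 -1;0 0 0 0 0 0 -1;0 0 0 0 0 0 -1;0 0 0 0 0 0 -1;0 0 0 0 0 0 -1;0 0 0 0 0 0 -1")

```text
clock: 5.98
tool_pos: [0.474, -0.1123, 0.0663]
tool_rot: [[0.299, 0.954, 0.0], [0.954, -0.299, 0.0], [0.0, -0.0, -1.0]]
contact_force: [0.5, -0.1, -1.6]
opening: 0.0189
finger_force: 78.3
```

Run:
```python
from h import *
g=grab('wrist','w2.png'); s=manip.get_state(); print(s['clock'],s['tool_pos'],s['tool_rot'].round(4),s['contact_force'])
```

```text
6.0333 [ 0.47398334 -0.11230783  0.06627394] [[ 2.992e-01  9.542e-01 -0.000e+00]
 [ 9.542e-01 -2.992e-01  1.000e-04]
 [ 1.000e-04 -0.000e+00 -1.000e+00]] [ 0.64228718 -0.06980953 -0.41738418]
```

View pics/w2.png

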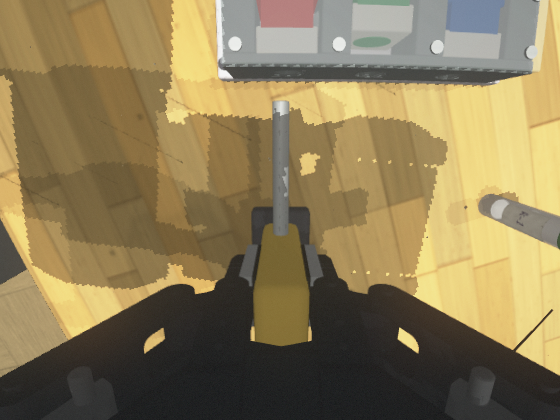

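The wrist view shows the pin tip at (281,102). The block's rear face runs from (219,70) to (535,72), with red's hole near (287,74). I'll zoom in to line them up.

Run:
```python
from h import *
im=cv2.imread('pics/w2.png')[0:115,205:405]
cv2.imwrite('pics/c3.png',cv2.convertScaleAbs(cv2.resize(im,(0,0),fx=4,fy=4,interpolation=cv2.INTER_CUBIC),alpha=1.8,beta=10))
g=np.load('pics/w2.png.npz')
c,s=np.cos(-.3051),np.sin(-.3051)
W=lambda x,y,z:[.5533+(c*x-s*y)/1e3,-.0167+(s*x+c*y)/1e3,z/1e3]
for p in [(-46,-21.5,30),(0,-21.5,30),(46,-21.5,30),(-78,-21.5,56),(78,-21.5,56),(-88,-21.5,12),(-61,-15.5,48),(-31,-15.5,48)]: print(p,proj(g,W(*p)).round(1))
print('tip z', at(g,281,102,.066))
```

```text
(-46, -21.5, 30) [284.1  75.6]
(0, -21.5, 30) [367.3  76.4]
(46, -21.5, 30) [448.1  78.5]
(-78, -21.5, 56) [216.4  66.6]
(78, -21.5, 56) [536.8  73.8]
(-88, -21.5, 12) [214.7  80.8]
(-61, -15.5, 48) [253.8  56.6]
(-31, -15.5, 48) [315.2  56.8]
tip z [ 0.49628654 -0.0389294   0.066     ]
```

View pics/c3.png

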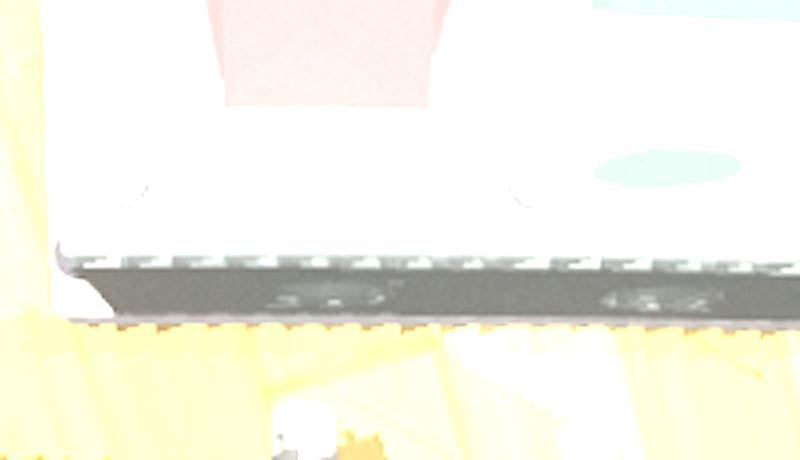

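Run:
```python
from h import *
from scipy.optimize import least_squares
g=np.load('pics/w2.png.npz')
L=[((288,73.4),(-46,-21.5,30)),((371.2,75),(0,-21.5,30)),((218.7,79.3),(-88,-21.5,12)),((219.5,64.5),(-78,-21.5,56)),((536.5,71.5),(78,-21.5,56)),((261.5,26),(-61,-3.5,48)) ]
L=L[:5]
def X(p,q):
    c,s=np.cos(p[2]),np.sin(p[2]);return [p[0]+(c*q[0]-s*q[1])/1e3,p[1]+(s*q[0]+c*q[1])/1e3,q[2]/1e3]
r=lambda p:np.concatenate([proj(g,X(p,q))-uv for uv,q in L])
s=least_squares(r,[.55,-.02,-.3]);print(s.x,np.degrees(s.x[2]),s.fun.round(1))
c,q=np.cos(s.x[2]),np.sin(s.x[2])
for u,v,z in [(281.2,101,.061),(281.2,150,.063),(281.2,200,.063)]:
    d=at(g,u,v,z)[:2]-s.x[:2]; print('in bank',c*d[0]+q*d[1],-q*d[0]+c*d[1])
d=np.array([.474,-.1123])-s.x[:2]; print('tcp',c*d[0]+q*d[1],-q*d[0]+c*d[1])
```

```text
[ 0.55505436 -0.01627207 -0.30517037] -17.48497408657379 [-1.1  0.4 -1.  -0.3 -1.6 -0.2  0.1 -0.   3.4  0.5]
in bank -0.049148085421741816 -0.038423952745828695
in bank -0.04910735555811317 -0.060710801290251436
in bank -0.049058387738277295 -0.0849552814670091
tcp -0.048457169183814305 -0.11594427740036459
```

Call:
servo_tool(commands="0 0.33 0 0 0 0 -1;0 0 1.4 0 0 0 -1;0 0 1.3 0 0 0 -1;0 0 0 0 0 0 -1;0 0 0 0 0 0 -1;0.5 0 0 0 0 0 -1;0 0 0 0 0 0 -1;0 0 0 0 0 0 -1;0 0 0 0 0 0 -1;0 0 0 0 0 0 -1")

```text
clock: 6.87
tool_pos: [0.4788, -0.1085, 0.0396]
tool_rot: [[0.3, 0.954, 0.001], [0.954, -0.3, -0.0], [0.0, 0.001, -1.0]]
contact_force: [1.2, 0.6, -2.8]
opening: 0.0191
finger_force: 78.3
```

Run:
```python
from h import *
g=grab('wrist','w3.png'); s=manip.get_state(); print(s['clock'],s['tool_pos'],s['contact_force'])
im=cv2.imread('pics/w3.png')[0:150,200:400]
im=(255*(im/255.)**.6).astype('uint8')
cv2.imwrite('pics/c4.png',cv2.resize(im,(0,0),fx=4,fy=4,interpolation=cv2.INTER_CUBIC))
```

```text
6.9167 [ 0.47872323 -0.10856276  0.03949589] [ 0.12649672  0.29590099 -2.55452128]
```

View pics/c4.png

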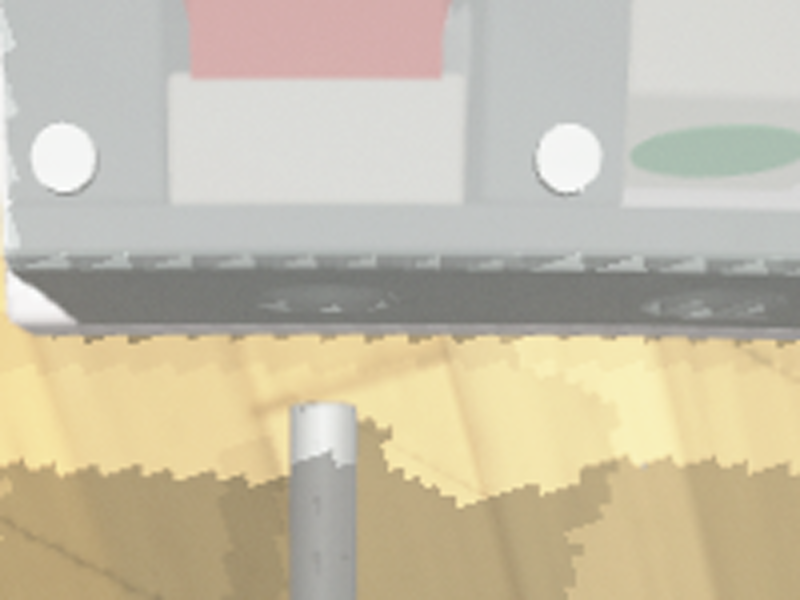

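The pin tip is at crop (324,405) and red's hole is centred at (330,298). That is aligned within about 0.7 mm against 4 mm of play, so I'll insert.

Call:
servo_tool(commands="0.6 0.03 0.1 0 0 0 -1;0.6 0 0 0 0 0 -1;0.5 0 0 0 0 0 -1;0.3 0 0 0 0 0 -1;0.3 0 0 0 0 0 -1;0.3 0 0 0 0 0 -1;0.3 0 0 0 0 0 -1;0.3 0 0 0 0 0 -1;0.3 0 0 0 0 0 -1;0.3 0 0 0 0 0 -1", grip_force=100)

```text
clock: 7.75
tool_pos: [0.4903, -0.0729, 0.0384]
tool_rot: [[0.3, 0.954, -0.0], [0.954, -0.3, -0.001], [-0.001, 0.0, -1.0]]
contact_force: [0.5, -0.2, -1.0]
opening: 0.0189
finger_force: 98.8
```

Run:
```python
from h import *
g=grab('wrist','w4.png'); s=manip.get_state(); print(s['clock'],s['tool_pos'],s['tool_rot'].round(3),s['contact_force'],s['moment'])
im=cv2.imread('pics/w4.png')[0:300,100:500]
im=(255*(im/255.)**.6).astype('uint8')
cv2.imwrite('pics/c5.png',cv2.resize(im,(0,0),fx=2,fy=2,interpolation=cv2.INTER_CUBIC))
```

```text
7.8 [ 0.490495   -0.07196583  0.03836283] [[ 0.3    0.954  0.   ]
 [ 0.954 -0.3   -0.   ]
 [-0.     0.    -1.   ]] [ 0.3077587  -1.19398076 -1.56607085] [-0.1488319   0.03782491  0.05237922]
```

View pics/c5.png

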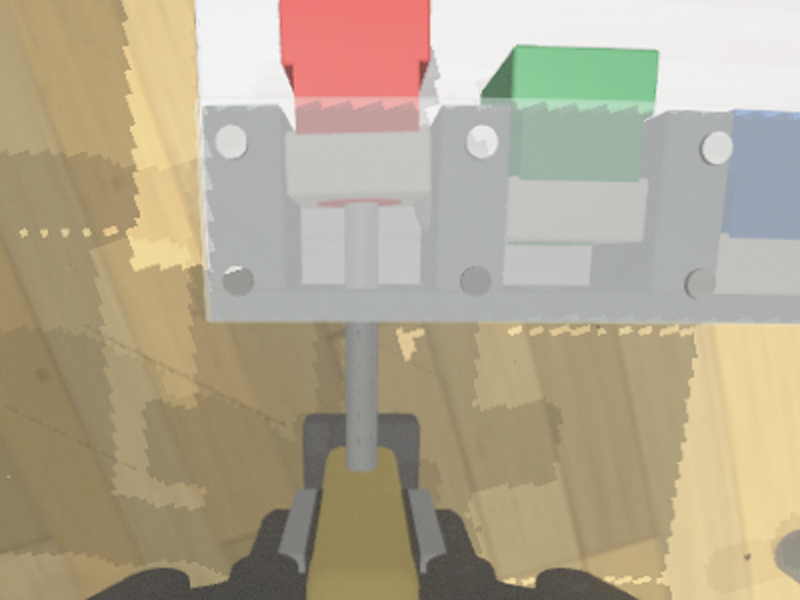

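Red is about 20 mm out with the pin centred in its back, and green and blue haven't moved. I'll push on slowly by 27 mm.

Call:
servo_tool(commands="0.3 0 0 0 0 0 -1;0.3 0 0 0 0 0 -1;0.3 0 0 0 0 0 -1;0.3 0 0 0 0 0 -1;0.3 0 0 0 0 0 -1;0.3 0 0 0 0 0 -1;0.3 0 0 0 0 0 -1;0.3 0 0 0 0 0 -1;0.3 0 0 0 0 0 -1;0 0 0 0 0 0 -1")

```text
clock: 8.63
tool_pos: [0.4986, -0.0461, 0.0383]
tool_rot: [[0.3, 0.954, 0.0], [0.954, -0.3, 0.0], [0.0, -0.0, -1.0]]
contact_force: [0.1, -0.2, -1.6]
opening: 0.0189
finger_force: 98.8
```

Run:
```python
from h import *
g=grab('wrist','w5.png'); s=manip.get_state(); print(s['clock'],s['tool_pos'],s['contact_force'])
im=cv2.imread('pics/w5.png')[0:300,100:500]
im=(255*(im/255.)**.6).astype('uint8')
cv2.imwrite('pics/c6.png',cv2.resize(im,(0,0),fx=2,fy=2,interpolation=cv2.INTER_CUBIC))
```

```text
8.6833 [ 0.49852461 -0.0463014   0.03826272] [-0.07341864 -0.08648916 -0.78656852]
```

View pics/c6.png

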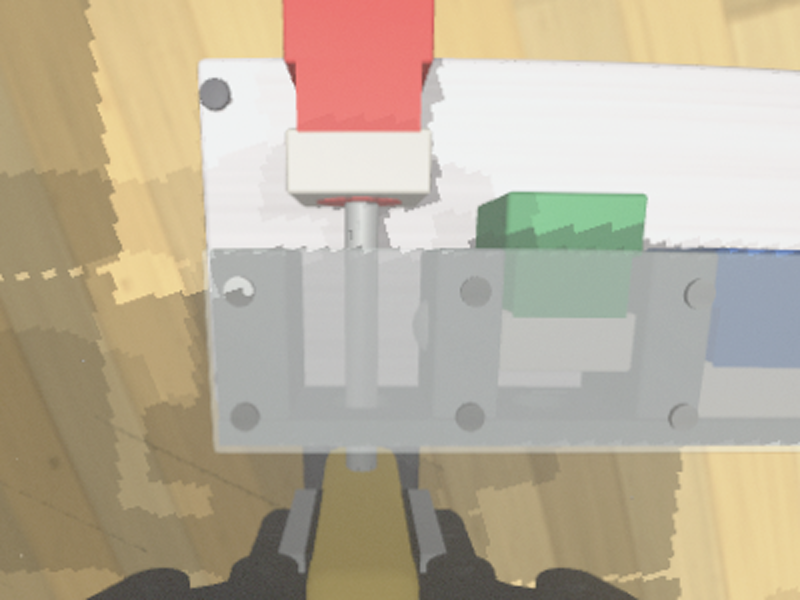

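All 10 views are now used. In the last one red stands on the ledge: its rear edge is at crop y 193, against 248 for the mouth, which is about 10 mm clear. The pin is at x 361, centred between the pocket walls (302 and 421), so the TCP is at bank x = -46. Next I'll retract, lift and cross over to the front of green.

Call:
servo_tool(commands="-0.5 0 0 0 0 0 -1;-1 0 0 0 0 0 -1;-1.2 0 0 0 0 0 -1;-1.5 0 0 0 0 0 -1;-1.5 0 0 0 0 0 -1;-1.3 0 0 0 0 0 -1;0 0 0 0 0 0 -1;0 0 -2.5 0 0 0 -1;0 0 -3 0 0 0 -1;0 0 -3 0 0 0 -1")

```text
clock: 9.52
tool_pos: [0.4765, -0.1138, 0.1237]
tool_rot: [[0.301, 0.953, -0.002], [0.953, -0.301, 0.001], [0.0, -0.002, -1.0]]
contact_force: [0.3, -0.8, -1.1]
opening: 0.019
finger_force: 98.7
```

Call:
servo_tool(commands="0 0 0 0 0 0 -1;3.1 0.57 0 0 0 0 -1;3.1 0.57 0 0 0 0 -1;3.1 0.57 0 0 0 0 -1;3.1 0.57 0 0 0 0 -1;3.1 0.58 0 0 0 0 -1;3.1 0.58 0 0 0 0 -1;3.1 0.58 0 0 0 0 -1;3.1 0.58 0 0 0 0 -1;0 0 0 0 0 0 -1")

```text
clock: 10.35
tool_pos: [0.5974, 0.1137, 0.1225]
tool_rot: [[0.297, 0.955, 0.002], [0.955, -0.297, 0.002], [0.002, 0.001, -1.0]]
contact_force: [-0.5, -1.4, -2.2]
opening: 0.0187
finger_force: 98.8
```

```bash
python3 - <<'E'
from h import *
s=manip.get_state(); print(s['clock'],s['tool_pos'],s['tool_rot'].round(3))
d=s['tool_pos'][:2]-np.array([.49852,-.0463]); c,q=np.cos(-.3051),np.sin(-.3051); print('bank frame',-46+1e3*(c*d[0]+q*d[1]),-48.4+1e3*(-q*d[0]+c*d[1]))
b=grab('top','t2.png')
E
python3 - <<'E'
import sys;sys.path.insert(0,'.')
from h import *
g=np.load('pics/t2.png.npz'); im=cv2.GaussianBlur(g['frame'],(3,3),0).astype(int)
c,s=np.cos(-.3051),np.sin(-.3051)
for n,m,z in [('red',(im[...,0]>110)&(im[...,1]<70)&(im[...,2]<70),.048)]:
    m=m.astype('uint8'); m[:180]=0;m[275:]=0;m[:,:215]=0;m[:,300:]=0
    k,l,st,ce=cv2.connectedComponentsWithStats(m)
    for i in range(1,k):
        if st[i,4]>8:
            d=at(g,*ce[i],z)[:2]-[.5533,-.0167]; print(n,st[i],c*d[0]+s*d[1],-s*d[0]+c*d[1])
E
```

```text
10.35 [0.59740797 0.11370823 0.12251714] [[ 0.297  0.955  0.002]
 [ 0.955 -0.297  0.002]
 [ 0.002  0.001 -1.   ]]
bank frame 0.25637891639068044 133.9233717476597
red [234 225  11  13  94] -0.04352554267667075 0.05930347946422161
```

Call:
servo_tool(commands="0 0 0 0 0 0 -1;0 0 2.5 0 0 0 -1;0 0 2.5 0 0 0 -1;0 0 2.5 0 0 0 -1;0 0 1 0 0 0 -1;0 0 0 0 0 0 -1;0 0 0 0 0 0 -1;0 0 0 0 0 0 -1;0 0 0 0 0 0 -1;0 0 0 0 0 0 -1")

```text
clock: 11.23
tool_pos: [0.5959, 0.1089, 0.0386]
tool_rot: [[0.301, 0.954, 0.0], [0.954, -0.301, 0.0], [0.0, 0.0, -1.0]]
contact_force: [0.4, 0.5, -2.0]
opening: 0.0188
finger_force: 98.8
```

```bash
cat > b.py <<'E'
from h import *
s=manip.get_state(); print(s['clock'],s['tool_pos'],s['tool_rot'].round(3),s['contact_force'])
d=s['tool_pos'][:2]-np.array([.49852,-.0463]); c,q=np.cos(-.3051),np.sin(-.3051); print('bank frame',-46+1e3*(c*d[0]+q*d[1]),-48.4+1e3*(-q*d[0]+c*d[1]))
E
python3 b.py
python3 - <<'E'
from h import *
# green edges in wrist view
g=grab('wrist','w6.png'); im=g['frame'].astype(int)
m=((im[...,1]>im[...,0]*1.5)&(im[...,1]>im[...,2]*1.3)&(im[...,1]>60)).astype('uint8')
k,l,st,ce=cv2.connectedComponentsWithStats(m)
print([ (list(st[i]),ce[i].round(1)) for i in range(1,k) if st[i,4]>60])
E
```

```text
11.2333 [0.59585414 0.10894859 0.03857951] [[ 0.301  0.954  0.   ]
 [ 0.954 -0.301  0.   ]
 [ 0.     0.    -1.   ]] [ 0.36026328  0.50038222 -1.95045242]
bank frame 0.20404653719219823 128.9167980429407
[]
```

Call:
servo_tool(commands="-0.4 0 0 0 0 0 -1;-0.4 0 0 0 0 0 -1;-0.3 0 0 0 0 0 -1;-0.3 0 0 0 0 0 -1;-0.3 0 0 0 0 0 -1;-0.3 0 0 0 0 0 -1;-0.3 0 0 0 0 0 -1;-0.2 0 0 0 0 0 -1;0 0 0 0 0 0 -1;0 0 0 0 0 0 -1")

```text
clock: 12.12
tool_pos: [0.5882, 0.0851, 0.0382]
tool_rot: [[0.301, 0.954, -0.0], [0.954, -0.301, -0.0], [-0.0, -0.0, -1.0]]
contact_force: [-0.1, 0.2, -2.4]
opening: 0.019
finger_force: 98.7
```

```bash
python3 b.py
```

```text
12.1167 [0.58815455 0.08513607 0.038241  ] [[ 0.301  0.954 -0.   ]
 [ 0.954 -0.301 -0.   ]
 [-0.    -0.    -1.   ]] [-0.1345464   0.22914499 -2.43049036]
bank frame 0.013056753923585518 103.89114328481298
```

Call:
servo_tool(commands="-0.1 0 0 0 0 0 -1;0 0 0 0 0 0 -1;-0.1 0 0 0 0 0 -1;0 0 0 0 0 0 -1;0 0 0 0 0 0 -1;0 0 0 0 0 0 -1;0 0 0 0 0 0 -1;0 0 0 0 0 0 -1;0 0 0 0 0 0 -1;0 0 0 0 0 0 -1")

```text
clock: 12.95
tool_pos: [0.5877, 0.0836, 0.0383]
tool_rot: [[0.3, 0.954, 0.0], [0.954, -0.3, 0.0], [0.0, -0.0, -1.0]]
contact_force: [1.1, -0.1, -1.9]
opening: 0.019
finger_force: 98.7
```

```bash
python3 b.py
```

```text
12.95 [0.58768507 0.08361641 0.03828919] [[ 0.3    0.954  0.   ]
 [ 0.954 -0.3    0.   ]
 [ 0.    -0.    -1.   ]] [ 1.11442251 -0.1049212  -1.89936336]
bank frame 0.02175014170521905 102.30063827480419
```

Call:
servo_tool(commands="-0.1 0 0 0 0 0 -1;0 0 0 0 0 0 -1;0 0 0 0 0 0 -1;0 0 0 0 0 0 -1;-0.1 0 0 0 0 0 -1;0 0 0 0 0 0 -1;0 0 0 0 0 0 -1;0 0 0 0 0 0 -1;0 0 0 0 0 0 -1;0 0 0 0 0 0 -1")

```text
clock: 13.78
tool_pos: [0.5877, 0.0833, 0.0386]
tool_rot: [[0.3, 0.954, 0.002], [0.954, -0.3, 0.002], [0.003, 0.001, -1.0]]
contact_force: [1.2, 8.7, -0.4]
opening: 0.019
finger_force: 98.8
```

```bash
python3 b.py
```

```text
13.7833 [0.58769552 0.08333892 0.038645  ] [[ 0.3    0.954  0.002]
 [ 0.954 -0.3    0.002]
 [ 0.003  0.001 -1.   ]] [ 1.17422958  8.69271247 -0.4464122 ]
bank frame 0.11506758310751763 102.0390966531445
```

Call:
servo_tool(commands="-0.1 0 0 0 0 0 -1;0 0 0 0 0 0 -1;0 0 0 0 0 0 -1;-0.1 0 0 0 0 0 -1;0 0 0 0 0 0 -1;0 0 0 0 0 0 -1;-0.1 0 0 0 0 0 -1;0 0 0 0 0 0 -1;0 0 0 0 0 0 -1;0 0 0 0 0 0 -1")

```text
clock: 14.62
tool_pos: [0.5877, 0.0831, 0.0392]
tool_rot: [[0.301, 0.954, 0.005], [0.954, -0.301, 0.006], [0.007, 0.003, -1.0]]
contact_force: [3.6, 20.6, -1.0]
opening: 0.0185
finger_force: 98.9
```

```bash
python3 b.py
```

```text
14.6167 [0.58773879 0.08310908 0.03917792] [[ 0.301  0.954  0.005]
 [ 0.954 -0.301  0.006]
 [ 0.007  0.003 -1.   ]] [ 3.59937918 20.63774075 -0.95804093]
bank frame 0.2253785282568117 101.83287583244649
```

The force reached 21 N against a hard stop, so green is home. I'll back off and set the tool down at about y = 134 mm.

Call:
servo_tool(commands="0.5 0 0 0 0 0 -1;0.8 0 0 0 0 0 -1;0.8 0 0 0 0 0 -1;0.8 0 0 0 0 0 -1;0.5 0 0 0 0 0 -1;0.3 0 0 0 0 0 -1;0 0 0 0 0 0 -1;0 0 0.1 0 0 0 -1;0 0 0 0 0 0 -1;0 0 0 0 0 0 -1")

```text
clock: 15.45
tool_pos: [0.5971, 0.1137, 0.0372]
tool_rot: [[0.301, 0.954, -0.0], [0.954, -0.301, -0.0], [-0.0, -0.0, -1.0]]
contact_force: [-0.9, -0.3, -2.1]
opening: 0.0186
finger_force: 98.6
```

```bash
python3 b.py
python3 - <<'E'
from h import *
grab('top','t3.png')
c,s=np.cos(-.3051),np.sin(-.3051)
R=np.array([[c,-s],[s,c]])
W=lambda x,y,z:[*(np.array([.5533,-.0167])+R@[x/1e3,y/1e3]),z/1e3]
for f in ['t1','t3']:
    g=np.load(f'pics/{f}.png.npz')
    for x,zz in [(-46,48),(0,48),(46,48)]:
        row=[]
        for y in range(-14,75,4):
            u=proj(g,W(x,y,zz)); p=cv2.getRectSubPix(g['frame'],(3,3),tuple(map(float,u))).mean((0,1)); k=p.argmax(); row.append('RGB'[k] if p.max()-np.median(p)>12 else ('w' if p.mean()>130 else '.'))
        print(f,x,''.join(row))
E
```

```text
15.45 [0.59713056 0.11373519 0.03716829] [[ 0.301  0.954 -0.   ]
 [ 0.954 -0.301 -0.   ]
 [-0.    -0.    -1.   ]] [-0.88087422 -0.31016757 -2.13757853]
bank frame -0.01632255935808047 133.86575088565075
t1 -46 ....RRRRRRwwwwwwwwww.RR
t1 0 .........GGGGwwwwwww.RR
t1 46 ....BBBBBBwwwwwwwwww.RR
t3 -46 ........www....RRRRRRRR
t3 0 ....GGGGG.wwwwww.......
t3 46 ....BBBBBBwwwwwwwwww.RR
```

Call:
servo_tool(commands="0 0 0.07 0 0 0 -1;0 0 0 0 0 0 -1;0 0 0 0 0 0 -1;0 0 0 0 0 0 0.3;0 0 0 0 0 0 0.3;0 0 0 0 0 0 0.3;0 0 0 0 0 0 0.3;0 0 0 0 0 0 0.3;0 0 0 0 0 0 0.3;0 0 0 0 0 0 0.3")

```text
clock: 16.33
tool_pos: [0.5973, 0.1141, 0.0366]
tool_rot: [[0.3, 0.954, 0.0], [0.954, -0.3, 0.0], [0.0, 0.0, -1.0]]
contact_force: [-0.5, 0.3, 0.7]
opening: 0.0557
finger_force: 0.0
```

Call:
servo_tool(commands="0 0 -1 0 0 0 0.3;0 0 -1.5 0 0 0 0.3;0 0 -2 0 0 0 0.3;0 0 -2.5 0 0 0 0.3;0 0 -2.5 0 0 0 0.3;0 0 -2.5 0 0 0 0.3;0 0 -2.5 0 0 0 0.3;0 0 0 0 0 0 0.3;0 0 0 0 0 0 0.3;0 0 0 0 0 0 0.3")

```text
clock: 17.17
tool_pos: [0.5968, 0.1141, 0.1815]
tool_rot: [[0.3, 0.954, -0.001], [0.954, -0.3, 0.0], [-0.0, -0.001, -1.0]]
contact_force: [0.0, 0.1, -1.0]
opening: 0.0554
finger_force: 0.0
```

```bash
python3 b.py
python3 - <<'E'
from h import *
g=grab('wrist','w7.png'); im=g['frame'].astype(int)
m=((im[...,0]>90)&(im[...,0]-im[...,2]>80)&(im[...,0]-im[...,2]>.68*im[...,0])&(im[...,1]>.6*im[...,0])).astype('uint8')
k,l,st,ce=cv2.connectedComponentsWithStats(m)
i=1+st[1:,4].argmax();print(st[i],ce[i],at(g,*ce[i],.087))
print('expected px top centre',proj(g,[.5971,.1137,.087]))
E
```

```text
17.1667 [0.5968369  0.11410335 0.18146245] [[ 0.3    0.954 -0.001]
 [ 0.954 -0.3    0.   ]
 [-0.    -0.001 -1.   ]] [ 0.02902194  0.09288637 -0.97936215]
bank frame -0.4070066428593293 134.12869971865283Traceback (most recent call last):
  File "<stdin>", line 5, in <module>
ValueError: attempt to get argmax of an empty sequence
```

Run:
```python
from h import *
g=np.load('pics/w7.png.npz'); im=g['frame'].astype(int)
u,v=proj(g,[.5971,.1137,.087]).round().astype(int);print(u,v)
for dv in range(-24,25,6): print([tuple(int(a) for a in im[v+dv,u+du]) for du in range(-24,25,8)])
```

```text
282 212
[(174, 140, 83), (62, 55, 43), (100, 86, 47), (100, 85, 44), (102, 87, 46), (90, 78, 55), (119, 102, 65)]
[(176, 142, 83), (67, 59, 46), (99, 84, 42), (101, 85, 45), (102, 87, 46), (90, 79, 55), (120, 102, 65)]
[(170, 137, 80), (68, 58, 47), (127, 107, 55), (129, 110, 57), (129, 109, 57), (104, 89, 58), (116, 98, 62)]
[(97, 81, 49), (94, 82, 67), (128, 108, 55), (130, 109, 56), (129, 110, 57), (144, 122, 77), (118, 99, 64)]
[(97, 79, 48), (100, 86, 69), (111, 93, 47), (111, 93, 46), (112, 96, 52), (146, 124, 80), (116, 98, 63)]
[(99, 81, 50), (153, 123, 74), (112, 95, 50), (113, 96, 50), (112, 95, 51), (220, 188, 117), (219, 187, 118)]
[(134, 109, 66), (140, 114, 69), (111, 93, 49), (112, 96, 51), (112, 96, 53), (205, 172, 108), (218, 186, 116)]
[(138, 113, 69), (136, 111, 66), (137, 114, 62), (135, 119, 71), (124, 105, 62), (193, 165, 106), (213, 176, 107)]
[(136, 113, 68), (136, 111, 67), (193, 155, 92), (185, 187, 183), (195, 168, 108), (198, 170, 110), (214, 177, 108)]
```

The grip stands upright with its yellow top right where I expected it, and the arm is clear. I'm handing in.

```bash
python3 -c "
from h import *
print(hand_in())"
```

```text
the job is handed in; nothing more can be done
None
```

I handed the job in at about 17 s. Camera checks show red on the ledge about 10 mm clear of the mouth, green pressed to its hard stop at 21 N, blue unmoved, and the tool upright about 134 mm from the block; I took no last look at the tube and vials but kept well clear of them, and no verdict was returned.

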